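# Cover the warmer and hand out the croquette

### The job

Finish this order at the food counter: first lay the loose steel cover across the one uncovered well of the food warmer, squarely over the well with both ends resting on the side rails, set down rather than dropped, and let go of it. Then take the blue dish by one of its two black handles, lift it level with the croquette ball staying untouched in the middle, and give it about a quarter turn so that the free handle points away from the robot, straight out over the red pick-up mat to the customer, with the handle you hold on the robot's side. Finish while still holding the dish there, level and still, some 12 cm above the middle of the mat, with the other covers and everything else on the counter left where it was.

Things in the scene. Friction and masses are not known exactly. Their poses are not given: they have to be found in the camera images.
- cover: The loose cover, on the counter: a flat steel plate 100 x 176 mm, 5 mm thick, with a black bar handle along its long middle line (14 mm wide, 90 mm long, 23 to 37 mm above the underside, on two posts 76 mm apart); 0.2 to 0.3 kg. Origin: centre of the underside; x along the short side, y along the long side and handle, z up. Both ends alike.
- open_well: The uncovered well of the warmer, a sunk pan of small croquettes. Origin: centre of its opening, level with the rails' tops, 160 mm above the counter. Opening 88 mm (x) by 150 mm (y). A cover's ends rest on the 43 mm wide rails beyond y = +75 and -75 mm; ribs 24 mm wide lie beyond x = +44 and -44 mm. Laid right, the cover's origin is here and its y along this y, either way round. Pitch of wells 112 mm in x.
- warmer: The stainless steel food warmer, fixed, 390 mm (x) by 236 mm (y) by 160 mm high, three wells in a row along its x, its black control panel on the -x face. Origin: centre of its underside.
- dish: Blue round serving dish, 143 mm across, 33 mm high, about 0.28 kg. Origin: centre of the underside; z up. Inside: flat middle of 12 mm radius 9 mm above the underside, then a floor rising at 12 degrees, then a steep rim. Two opposite black block handles on its x axis, 68 to 108 mm from the centre, 36 mm wide (pinch across this, along y), 16 to 32 mm above the underside. By one handle it hangs heavy: grip firmly.
- handle_a (a point): The middle of the dish's handle on its +x side: 90 mm from the dish's axis, 24 mm above its underside.
- handle_b (a point): The middle of the dish's handle on its -x side: 90 mm from the dish's axis, 24 mm above its underside.
- ball_center (a point): Centre of the loose brown croquette ball (44 mm in diameter, 45 g, hard, rolls freely) that rests in the middle of the dish, its centre 31 mm above the dish's underside.
- mat: The red rubber pick-up mat with dark ribs, fixed, 160 mm (x) by 220 mm (y), 6 mm thick. Origin: centre of its underside, on the counter; x points away from the robot to the customers' side, square to the mat's long edges. At the end the dish's free handle points along this x and the held handle lies on the -x side.
- lid_a: A cover like the loose one, lying in place on another well of the warmer; leave alone. 100 x 176 mm, 5 mm thick, with a black bar handle along its long middle line (14 mm wide, 90 mm long, 23 to 37 mm above the underside, on two posts 76 mm apart). Origin: centre of the underside.
- lid_b: The other cover in place on the warmer, the same; leave alone. Origin: centre of the underside.
- sauce: Amber sauce bottle with a red cap, standing, 56 mm in diameter, 170 mm high; leave alone. Origin: centre of the underside.
- shaker: Small glass shaker jar with a steel cap, 44 mm in diameter, 85 mm high; leave alone. Origin: centre of the underside.
- cups: Stack of white paper cups, standing, 82 mm in diameter, 165 mm high; leave alone. Origin: centre of the underside.
- radio: Black hand-held radio lying on its back, 115 mm long (plus an 85 mm aerial along +x), 56 mm wide, 32 mm high; leave alone. Origin: centre of the underside.
- mug: White mug, 80 mm in diameter, 90 mm high; leave alone. Origin: centre of the underside.
- ball: The croquette ball itself (its origin turns with it as it rolls: use ball_center for where it is).
Not all that is in view belongs to the job. What is meant by the ball is not purple, and is the larger of those in its own colour.

How it is judged:
On the way, in this order (a step that is already met when the one before it is completed fails the run):
1. the cover lies across the uncovered well on both rails, released and at rest (x of cover in the frame of open_well between -0.008 and 0.008 m and y of cover in the frame of open_well between -0.01 and 0.01 m and z of cover in the frame of open_well between -0.004 and 0.004 m and angle between the y axis of cover and the y axis of open_well, either way round below 0.12 rad and angle between cover's own z axis and vertical below 0.04 rad and linear speed of cover below 0.02 m/s and contact force between the fingers and cover below 0.1 N), for 0.3 s.
2. the dish is lifted clear of the counter in the gripper with the ball in its middle (height (world z) of dish above 0.03 m and contact force between the fingers and dish above 1 N and horizontal distance between ball_center and dish below 0.02 m), for 0.2 s.
At the end, for the whole second after the job is handed in: Cover released over the well (8 mm along x, 10 mm along y, 0.12 rad). Dish gripped by its robot-side handle, underside 75-190 mm up, within 45 mm of the mat's centre, free handle along the mat's x within 0.2 rad, tilt under 0.14 rad, still, ball within 20 mm of its middle (all of step 1 and height (world z) of dish between 0.075 and 0.19 m and horizontal distance between dish and mat below 0.045 m and angle between the x axis of dish and the x axis of mat, either way round below 0.2 rad and ((x of handle_a in the frame of mat above 0.03 m and horizontal distance between the grasp point and handle_b below 0.045 m) or (x of handle_b in the frame of mat above 0.03 m and horizontal distance between the grasp point and handle_a below 0.045 m)) and angle between dish's own z axis and vertical below 0.14 rad and horizontal distance between ball_center and dish below 0.02 m and distance between ball_center and dish below 0.045 m and contact force between the fingers and dish above 1 N and linear speed of dish below 0.03 m/s and angular speed of dish below 0.15 rad/s); the arm keeps its last pose, push and grip.
It fails at once if the ball rolls more than 30 mm from the middle of the dish or leaves it (horizontal distance between ball_center and dish above 0.03 m or distance between ball_center and dish above 0.06 m).
It fails at once if the robot touches the ball (contact force between any of the fingers, the arm and ball above 0.3 N).
It fails at once if the dish is tilted more than 0.25 rad (angle between dish's own z axis and vertical above 0.25 rad).
It fails at once if the cover is dropped (falls freely faster than 0.45 m/s) (contact force between the fingers and cover below 0.05 N and linear speed of cover above 0.45 m/s).
It fails at once if one of the other covers is shifted by more than 15 mm or anything else on the counter by more than 30 mm (distance of any of lid_a, lid_b from where it was at the start of the episode above 0.015 m or distance of any of sauce, shaker, cups, radio, mug from where it was at the start of the episode above 0.03 m).
It also fails if it takes over 64 s, if anything falls off the work surface, if the arm or the gripper's body presses on something with over 40 N, if the wrist force passes 120 N, or if a joint passes its speed limit or range.

### The arm

A 6-joint arm with a two-finger parallel gripper is mounted at the origin on the work surface. World frame = base frame: x ahead of the robot, y to its left, z up, the work surface at z = 0. Lengths are in m, angles in rad, forces in N, time in s.
With the tool pointing down it reaches from about 0.3 to 0.775 m from the base axis. Payload 14.6 kg.
Tool frame: the origin (TCP) lies at the centre of the arm's flange, where the gripper is bolted on; the fingertips stand 199 mm ahead of it and the grasp point (between the pads) lies 180 mm ahead of it; z points along the fingers, y is the line along which they close (so a half turn about z gives the same grasp; the last joint's range is limited). The gripper opens to 94 mm and grips with 3 to 60 N. Pads are 16 mm wide; open, the fingers measure 119 mm over their backs; the gripper's body (75 mm by 177 mm) begins 78 mm behind the grasp point.
Start: joints at [-0.067, 0.3, 1.521, -0, 1.321, -0.067], TCP at [0.55, -0, 0.405] pointing down, gripper open.
Joint ranges: [-3.03, 3.03], [-0.79, 2.21], [0.23, 2.52], [-1.04, 4.18], [0, 3.07], [-2.55, 2.55]. Speed limits (rad/s): [2.22, 2.22, 2.57, 3.14, 3.14, 3.14].

### API

Orientations are given as [roll, pitch, yaw] about the fixed x, y, z axes, in that order (R = Rz(yaw) Ry(pitch) Rx(roll)).
In Python, from station import ctrl gives the robot as it stands. The module is installed in compiled form; this text tells all that it offers.
- The arm moves only by the tool servo_tool, never from a script. Its argument "motion" is a list of rows, each a list of 5 numbers: the closure, from 0 (fully open) to 1 (shut), then the shift along the world's x, y, z in cm, then the turn about the world's z in degrees. A call has 1 to 20 rows; each row is the pose to reach, as a shift and turn from the pose commanded when the call began; what a row does not reach only later rows make up. A row lasts 1/8 s, in which the tool goes at most 62.5 mm and 10.7 degrees, less where a joint would pass 70% of its speed; a pose out of reach is approached as far as the arm can. A call with a gripper value outside its range is refused whole. The fingers move at their own pace and stop on an object; "squeeze" is the grip in N (left out, the last holds). Time passes only in rows, so rows that repeat a pose let the fingers close. It gives the time, the measured TCP pose, the force, the opening and the grip force at its end, in the units of the state.
- ctrl.get_obs(): the state, without advancing time (a new reading comes with each control period).
- ctrl.camera(name): name is "scene" or "side" or "wrist"; returns a dict with "image" (400x640x3 uint8, red, green, blue), "fx", "fy", "cx", "cy" (pixels), "camera_from_world" (4x4, takes a point from world to camera coordinates); the wrist camera has in their place "hand_eye" (4x4, takes a point from camera to tool coordinates, whose origin is the TCP and whose axes are the flange's). Camera axes: x right, y up, looking along -z (the intrinsics and any distortion apply to the point x, -y, -z); pixel columns grow to the right and rows downward; lengths in m; the calibration is good to about 2 mm. A picture is of the moment at which its call begins: read the wrist's pose just before it. There is no depth.
- ctrl.hand_in(): hands the job in; it is judged then, once.
The state is a dict: "time_s": time; "qpos": joint angles; "joint_vel": joint speeds; "tau": joint torques, N m; "ee_pos": TCP position; "eef_rot": TCP orientation; "force": force on the tool from outside, world axes, zero at the start; "moment": the same for the moment, N m; "grip_width": finger opening in m; "grip_force": force on a finger pad.
Only numpy, scipy, OpenCV 4.12 (cv2) and the standard library are available. Lean on these libraries where they do the work, as an engineer would, in place of code of your own. Each camera call takes 0.05 s, during which the arm holds its last target. There are 200 camera calls.

## Working session

There is one attempt and no reset: what is moved stays moved. The work goes in short steps, Python scripts to look and compute and a tool call to move; the robot and the scene stay as the last step left them, time stands still between calls to the robot, and variables do not carry over. Pictures are saved under pics/ and viewed, at most 12 in all, crops included, and the job is handed in when it is done.

Besides the shell and the picture viewer there is one more tool, called after "Call:" as name(argument=value, ...), one argument or row to a line, values as JSON. servo_tool: Moves the arm, as the interface text tells. Its arguments: {"type":"object","properties":{"motion":{"type":"array","items":{"type":"array","items":{"type":"number"}}},"squeeze":{"type":"number"}},"required":["motion"]}

```bash
mkdir -p pics; cat > h.py <<'E'
import numpy as np,cv2,json
from station import ctrl
def snap(n,f):
    o=ctrl.get_obs();c=ctrl.camera(n);im=c["image"];cv2.imwrite(f"pics/{f}.png",im[:,:,::-1])
    d={k:np.array(v).tolist() for k,v in c.items() if k!="image"};d["obs"]={k:np.array(v).tolist() for k,v in o.items()}
    json.dump(d,open(f"pics/{f}.json","w"));return d
def load(f): return json.load(open(f"pics/{f}.json"))
def T(d):
    if "camera_from_world" in d: return np.linalg.inv(np.array(d["camera_from_world"]))
    from scipy.spatial.transform import Rotation as R
    M=np.eye(4);e=d["obs"]["eef_rot"];M[:3,:3]=R.from_euler("xyz",e).as_matrix();M[:3,3]=d["obs"]["ee_pos"]
    return M@np.array(d["hand_eye"])
def undist(d,u,v):
    K=np.array([[d["fx"],0,d["cx"]],[0,d["fy"],d["cy"]],[0,0,1.]])
    D=np.array(d.get("dist",d.get("distortion",np.zeros(5))),float).ravel()
    return cv2.undistortPoints(np.array([[[u,v]]],float),K,D)[0,0]
def px(d,u,v,z):
    x,y=undist(d,u,v);M=T(d);r=M[:3,:3]@np.array([x,-y,-1]);o=M[:3,3];return o+r*(z-o[2])/r[2]
def proj(d,p):
    M=np.linalg.inv(T(d));q=M@np.append(p,1);return d["cx"]+d["fx"]*q[0]/-q[2],d["cy"]+d["fy"]*q[1]/q[2]
E
python3 - <<'E'
from h import *
for n in ["scene","side","wrist"]:
    d=snap(n,n+"0");print(n,{k:(np.round(v,3).tolist() if k!="obs" else 0) for k,v in d.items()}, T(d)[:3,3])
print(d["obs"])
a=cv2.imread("pics/scene0.png");b=cv2.imread("pics/side0.png")
E
```

```text
scene {'fx': 366.23, 'fy': 366.23, 'cx': 315.421, 'cy': 200.775, 'camera_from_world': [[-0.869, 0.495, 0.013, 0.444], [-0.413, -0.739, 0.533, 0.207], [0.273, 0.457, 0.846, -1.27], [0.0, 0.0, 0.0, 1.0]], 'obs': 0} [0.81870839 0.51337597 0.95884475]
side {'fx': 411.276, 'fy': 411.276, 'cx': 315.552, 'cy': 197.111, 'camera_from_world': [[-0.928, -0.372, 0.008, 0.518], [0.213, -0.514, 0.831, -0.192], [-0.305, 0.773, 0.557, -0.993], [0.0, 0.0, 0.0, 1.0]], 'obs': 0} [0.2196793  0.86148995 0.70770881]
wrist {'fx': 303.936, 'fy': 303.936, 'cx': 323.221, 'cy': 195.38, 'hand_eye': [[-0.001, 0.958, 0.287, 0.085], [1.0, 0.001, 0.001, -0.001], [0.001, 0.287, -0.958, 0.02], [0.0, 0.0, 0.0, 1.0]], 'obs': 0} [0.54926451 0.08524081 0.38433408]
{'time_s': 0.1, 'qpos': [-0.06658779538254683, 0.3003827279767006, 1.5214812484596203, 1.4795739247295516e-05, 1.3206760928275176, -0.06659765759476491], 'joint_vel': [0.0009643135379723194, -0.0005190179572628524, 0.0003752354392974799, 0.0007074988025533907, 0.0018983248857793217, 0.0004256729424623944], 'tau': [0.0018492851086193696, -53.26441526412964, -35.32842993736267, 0.07104310439899564, 0.02349448506720364, -7.306030511244899e-05], 'ee_pos': [0.5499750755230158, 6.467567314593377e-06, 0.4041769413323524], 'eef_rot': [-3.140648291885956, -7.734911486112495e-05, 1.5708024834454895], 'force': [0.08293866129863901, 0.35623853859087634, -0.3932309012938679], 'moment': [-0.044212979030420256, -0.014818236701056364, 0.015401545694468185], 'grip_force': 0.0, 'grip_width': 0.09419663107637324}
```

View pics/scene0.png

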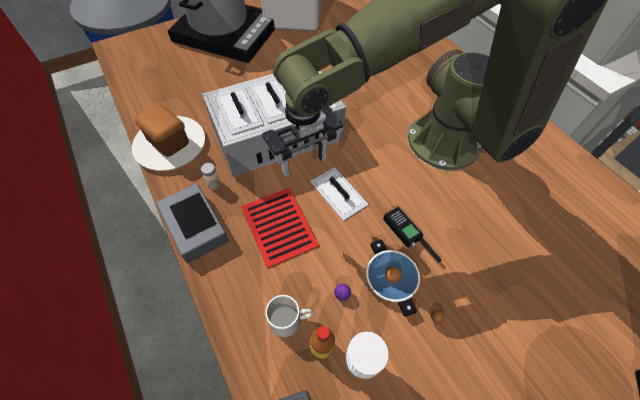

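View pics/side0.png

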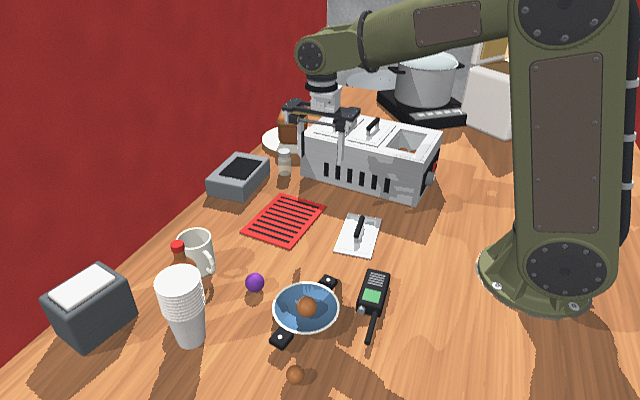

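Both views show these items (scene and side pixels):
- **Cover:** on the counter at (340,193) scene and (358,235) side.
- **Mat:** (281,227) scene.
- **Warmer:** at the top, with its open well at the robot end, (408,142) side.
- **Brown ball candidates:** (393,274) scene in the dish, and a smaller one at (437,316) scene, loose on the counter. The purple one at (342,292) is excluded. The ball meant is the larger brown one in the dish.

I'll confirm this in one enlarged crop.

```bash
python3 - <<'E'
from h import *
a=cv2.imread("pics/scene0.png");b=cv2.imread("pics/side0.png")
r=lambda i,x,y,w,h:cv2.resize(i[y:y+h,x:x+w],(400,300),interpolation=cv2.INTER_CUBIC)
# scene dish x4 (100x75), side dish, side warmer, cover
cv2.imwrite("pics/crop1.png",np.vstack([np.hstack([r(a,350,230,120,90),r(b,255,265,120,90)]),np.hstack([r(b,295,100,160,120),r(a,300,160,80,60)])]))
E
```

```text
(no output)
```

View pics/crop1.png

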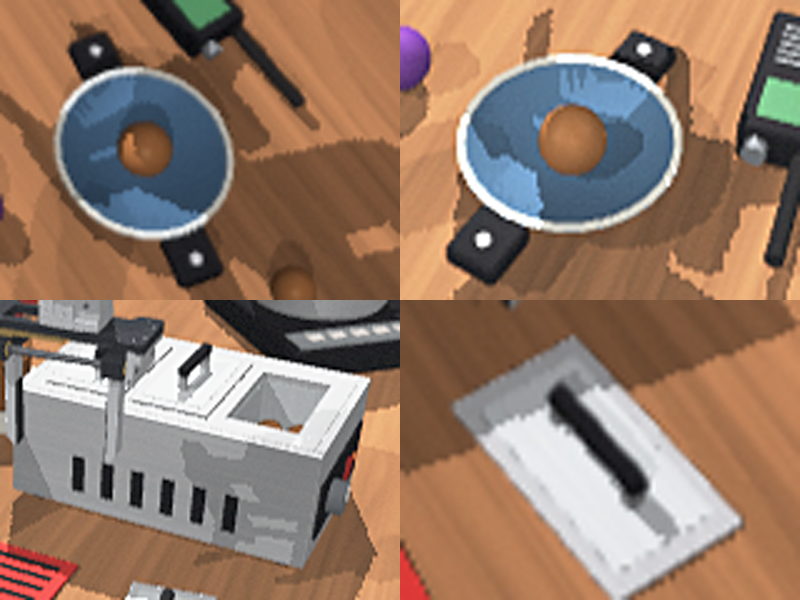

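The crop confirms it: the brown ball in the dish is larger than the one loose on the counter. The well nearest the robot is the open one.

```bash
python3 - <<'E'
from h import *
s=load("scene0");e=load("side0");w=load("wrist0")
f=lambda d,L,z,n:print(n,[np.round(px(d,u,v,z)[:2],4).tolist() for u,v in L])
f(s,[(378.5,245),(408.8,307.4)],.032,"dots scene");f(e,[(327.9,279.7),(279.9,337)],.032,"dots side")
f(s,[(393.3,274)],.031,"ball scene");f(e,[(306.5,306.5)],.031,"ball side")
f(s,[(334.4,167.2),(368.6,204.2),(343,220),(310.6,181.6)],.005,"cover")
f(s,[(331.4,178.4),(346.4,198)],.037,"bar")
f(e,[(399.8,128.8),(429,134),(417,153.2),(385.8,147.2)],.16,"well side")
for n,d in(("scene",s),("side",e)):
    im=cv2.cvtColor(cv2.imread(f"pics/{n}0.png"),cv2.COLOR_BGR2HSV)
    m=((im[...,0]<6)|(im[...,0]>174))&(im[...,1]>170)&(im[...,2]>90);m=m.astype(np.uint8)
    if n=="side": m[:, :220]=0
    else: m[:, :220]=0
    m=cv2.morphologyEx(m,cv2.MORPH_CLOSE,np.ones((9,9)))
    k,l,st,_=cv2.connectedComponentsWithStats(m);i=1+st[1:,4].argmax()
    c=cv2.findContours((l==i).astype(np.uint8),0,2)[0][0]
    a=cv2.approxPolyDP(cv2.convexHull(c),6,True)[:,0];f(d,a,.006,"mat "+n)
for p in [(.3,-.25,.16)]:print(proj(w,p))
E
```

```text
dots scene [[0.438, 0.225], [0.4709, 0.4058]]
dots side [[0.4382, 0.2254], [0.4711, 0.4063]]
ball scene [[0.452, 0.314]]
ball side [[0.4531, 0.3151]]
cover [[0.3921, -0.0842], [0.3743, 0.0885], [0.4723, 0.0971], [0.4882, -0.072]]
bar [[0.4371, -0.0315], [0.4351, 0.0521]]
well side [[0.4164, -0.3659], [0.3238, -0.3628], [0.3352, -0.2194], [0.4268, -0.2218]]
mat scene [[0.5625, -0.0846], [0.5799, 0.1346], [0.7341, 0.1207], [0.7174, -0.0955]]
mat side [[1.9178, -3.6991], [0.9389, -0.8673], [0.9384, -0.2947], [0.9906, -0.1836], [2.9425, -3.2207]]
(np.float64(80.74108592153524), np.float64(445.88026623084943))
```

View pics/wrist0.png

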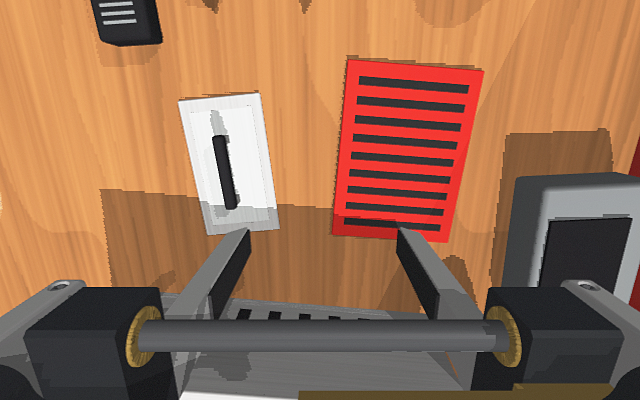

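Before moving, I checked the measurements against the given sizes:
- **Dish:** handle dots 184 mm apart (180 expected), and the two cameras agree to within 1 mm.
- **Cover:** about 173 x 97 mm.
- **Mat:** 220 mm long.
- **Well:** about 92 x 144 mm, which is a coarse fit.

Next is a wrist look over the well.

Call:
servo_tool(
  motion=[
    [0,0,0,5,0],
    [0,-1,-3,8,0],
    [0,-3,-7,8,0],
    [0,-5,-12,8,0],
    [0,-8,-17,8,0],
    [0,-10,-22,8,0],
    [0,-13,-27,8,0],
    [0,-15,-31,8,0],
    [0,-17,-34,8,0],
    [0,-17,-36,8,0],
    [0,-17,-36,8,0],
    [0,-17,-36,8,0],
  ],
)

```text
time_s: 1.65
ee_pos: [0.3807, -0.3593, 0.4845]
eef_rot: [-3.141, -0.0, 1.572]
force: [0.3, -0.5, 0.2]
grip_width: 0.094
grip_force: 0.0
```

```bash
python3 - <<'E'
from h import *
w=load("wrist0")
print([np.round(px(w,u,v,.005)[:2],4).tolist() for u,v in [(178,100),(260,92),(279,228),(208,236)]])
d=snap("wrist","w1");print(d["obs"]["ee_pos"],d["obs"]["eef_rot"],d["obs"]["joint_vel"])
E
```

```text
[[0.3755, 0.0903], [0.4738, 0.0992], [0.4889, -0.0743], [0.392, -0.086]]
[0.38066599301865306, -0.3592528714072618, 0.4844706925285567] [-3.1414590655493138, -0.00043860713933652207, 1.5717745693072214] [0.004496018494086868, -0.005983639095339541, 0.0022498695008530034, -0.0008497468937233964, 0.0004932015151591906, -0.0021042062578550207]
```

View pics/w1.png

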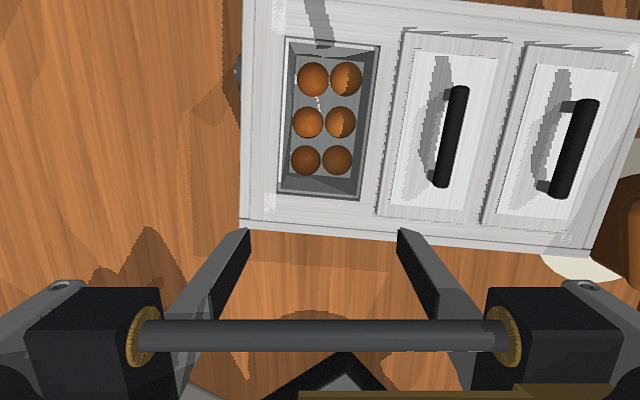

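The open well shows clearly, with opening corners at about (286,37), (380,45), (359,201) and (277,192). The two lids in place are to its right.

```bash
python3 - <<'E'
from h import *
d=load("w1");im=cv2.cvtColor(cv2.imread("pics/w1.png"),cv2.COLOR_BGR2GRAY)
c=np.array([(286,37),(380,45),(359,201),(277,192)],np.float32)
c2=cv2.cornerSubPix(im,c.reshape(-1,1,2).copy(),(4,4),(-1,-1),(3,50,.01))[:,0]
print(c2)
for C in(c,c2):
    P=np.array([px(d,*p,.16)[:2] for p in C]);ya=(P[0]+P[1]-P[2]-P[3]);
    print(P.round(4).tolist(),P.mean(0),[np.linalg.norm(P[i]-P[(i+1)%4]).round(4) for i in range(4)],np.degrees(np.arctan2(ya[1],ya[0])))
w=load("wrist0")
P=np.array([px(w,u,v,.005)[:2] for u,v in [(178,100),(260,92),(279,228),(208,236)]]);ya=P[0]+P[1]-P[2]-P[3];print(P.mean(0),np.degrees(np.arctan2(ya[1],ya[0])))
E
```

```text
[[284.62015  35.69112]
 [380.15042  45.35234]
 [359.1134  200.67358]
 [275.6755  192.73831]]
[[0.3459, -0.2155], [0.4313, -0.2221], [0.4173, -0.3713], [0.3314, -0.3615]] [ 0.38147798 -0.29263402] [np.float64(0.0857), np.float64(0.1499), np.float64(0.0864), np.float64(0.1467)] 84.47134091554625
[[0.3447, -0.2145], [0.4315, -0.2224], [0.4174, -0.371], [0.33, -0.3623]] [ 0.38088595 -0.2925503 ] [np.float64(0.0872), np.float64(0.1492), np.float64(0.0878), np.float64(0.1486)] 84.44552928226447
[0.43256259 0.00732693] 95.14978519699625
```

Call:
servo_tool(
  motion=[
    [0,0.5,3,0,0],
    [0,1,8,0,1],
    [0,2,13,0,2],
    [0,3,18,0,3],
    [0,4,23,-1,4],
    [0,5,28,-4,5.4],
    [0,5.2,32,-8,5.4],
    [0,5.2,35,-12,5.4],
    [0,5.2,36.7,-16,5.4],
    [0,5.2,36.7,-20,5.4],
    [0,5.2,36.7,-23,5.4],
    [0,5.2,36.7,-25.5,5.4],
    [0,5.2,36.7,-27,5.4],
    [0,5.2,36.7,-27.5,5.4],
    [0,5.2,36.7,-27.5,5.4],
    [0,5.2,36.7,-27.5,5.4],
  ],
)

```text
time_s: 3.7
ee_pos: [0.4322, 0.007, 0.2104]
eef_rot: [3.14, 0.0, 1.665]
force: [-0.6, 0.5, 0.6]
grip_width: 0.094
grip_force: 0.0
```

```bash
python3 - <<'E'
from h import *
d=snap("wrist","w2");print(d["obs"]["ee_pos"],d["obs"]["eef_rot"],d["obs"]["force"])
E
```

```text
[0.4322079820225742, 0.007019837973069978, 0.2103792510188084] [3.1403193873190274, 0.0001958588999440014, 1.665075585257995] [-0.5802298408740256, 0.4844849377240158, 0.5720333098656564]
```

View pics/w2.png

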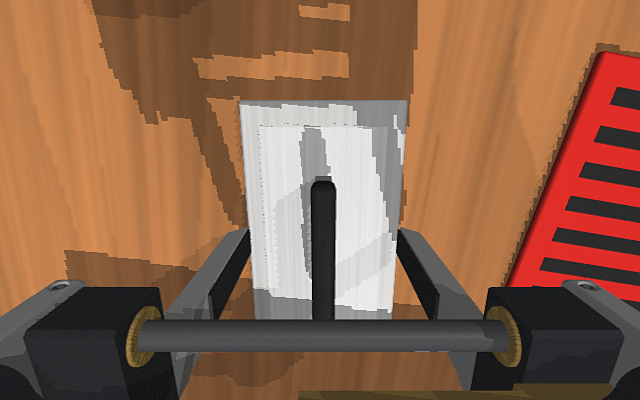

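The bar is centred between the fingers (column 323) and the cover is square to the tool. I'll close and check the grip position along the bar from the far edge, rows 101.

Call:
servo_tool(
  motion=[
    [1,0,0,0,0],
    [1,0,0,0,0],
    [1,0,0,0,0],
    [1,0,0,0,0],
    [1,0,0,0,0],
    [1,0,0,0,0],
  ],
  squeeze=50,
)

```text
time_s: 4.5
ee_pos: [0.432, 0.007, 0.2096]
eef_rot: [-3.141, 0.0, 1.665]
force: [0.2, 0.2, 0.2]
grip_width: 0.0373
grip_force: 0.0
```

```bash
python3 - <<'E'
from h import *
d=load("w2");a=np.radians(95.4);t=np.array([np.cos(a),np.sin(a)]);tc=np.array(d["obs"]["ee_pos"][:2])
for u,v,z in[(240,101,.005),(408,101,.005),(323,177,.037)]:
    p=px(d,u,v,z)[:2];q=p-tc;print(p,q@t,q@[t[1],-t[0]])
E
```

```text
[0.37525551 0.0891607 ] 0.08713601677535876 -0.04896958218557247
[0.4727625  0.09829831] 0.0870568551421518 0.04896459918664207
[0.42695842 0.05593539] 0.04919248977088416 -0.0006229036975194706
```

Call:
servo_tool(
  motion=[
    [1,0,0,0,0],
    [1,0,0,0,0],
    [1,0,0,0,0],
    [1,0,0,0,0],
    [1,0,0,0,0],
    [1,0,0,1,0],
    [1,0,0,3,0],
    [1,0,0,6,0],
    [1,0,0,10,0],
    [1,0,0,14,0],
    [1,0,0,18,0],
    [1,0,0,21,0],
    [1,0,0,23,0],
    [1,0,0,23,0],
  ],
)

```text
time_s: 6.25
ee_pos: [0.4317, 0.007, 0.4409]
eef_rot: [3.139, 0.0, 1.665]
force: [0.1, -0.2, -2.6]
grip_width: 0.0138
grip_force: 50.0
```

Call:
servo_tool(
  motion=[
    [1,-0.5,-2,0,-1],
    [1,-1,-6,0,-2],
    [1,-1.5,-10,0,-4],
    [1,-2,-14,0,-6],
    [1,-3,-18,0,-8],
    [1,-4,-22,0,-10],
    [1,-4.7,-26,0,-11],
    [1,-5,-28.5,0,-11],
    [1,-5.1,-29.9,0,-11],
    [1,-5.1,-29.9,-2,-11],
    [1,-5.1,-29.9,-4,-11],
    [1,-5.1,-29.9,-5.5,-11],
    [1,-5.1,-29.9,-6,-11],
    [1,-5.1,-29.9,-6,-11],
    [1,-5.1,-29.9,-6,-11],
  ],
)

```text
time_s: 8.12
ee_pos: [0.3811, -0.292, 0.3803]
eef_rot: [3.141, 0.001, 1.473]
force: [-0.3, 0.5, -3.1]
grip_width: 0.0133
grip_force: 50.0
```

```bash
python3 - <<'E'
from h import *
d=snap("wrist","w3");snap("side","s3");print(d["obs"]["ee_pos"],d["obs"]["eef_rot"],d["obs"]["force"])
a=cv2.imread("pics/w3.png");b=cv2.imread("pics/s3.png")[70:220,290:490]
cv2.imwrite("pics/c3.png",np.hstack([cv2.resize(a[:300,170:480],(413,400)),cv2.resize(b,(380,400))]))
E
```

```text
[0.3810836325639495, -0.29199335362747997, 0.38027083845486725] [3.1407551792891804, 0.0006065362731813018, 1.4731222917630236] [-0.27684882978134007, 0.47669939756032453, -3.0772400419875656]
```

View pics/c3.png

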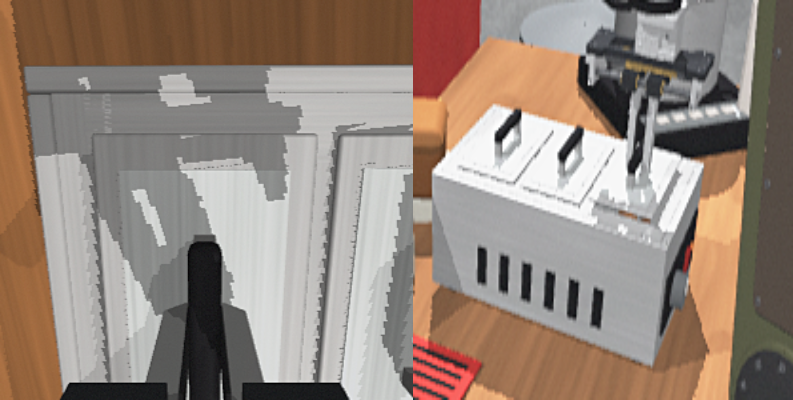

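Cover far edge (row 134 in the crop) runs parallel to the neighbouring lid, with an even gap on the right. It is about 10 mm above the rails, so I'm lowering it.

Call:
servo_tool(
  motion=[
    [1,0,0,-0.4,0],
    [1,0,0,-0.7,0],
    [1,0,0,-0.9,0],
    [1,0,0,-1.0,0],
    [1,0,0,-1.1,0],
    [1,0,0,-1.1,0],
    [1,0,0,-1.1,0],
  ],
)

```text
time_s: 9.1
ee_pos: [0.3809, -0.2919, 0.3696]
eef_rot: [3.141, 0.0, 1.473]
force: [-5.1, 3.7, 9.6]
grip_width: 0.0132
grip_force: 50.0
```

Call:
servo_tool(
  motion=[
    [0.6,0,0,0,0],
    [0.6,0,0,0,0],
    [0.6,0,0,0,0],
    [0.6,0,0,0,0],
    [0.6,0,0,0,0],
    [0.6,0,0,0.5,0],
    [0.6,0,0,2,0],
    [0.6,0,0,5,0],
    [0.3,0,0,9,0],
    [0,0,0,12,0],
    [0,0,0,12,0],
  ],
)

```text
time_s: 10.48
ee_pos: [0.3808, -0.2918, 0.4915]
eef_rot: [3.138, 0.003, 1.473]
force: [0.8, -0.1, 0.0]
grip_width: 0.0639
grip_force: 0.0
```

```bash
python3 - <<'E'
from h import *
d=snap("wrist","w4");snap("side","s4");snap("scene","sc4");print(d["obs"]["ee_pos"],d["obs"]["eef_rot"],d["obs"]["force"],d["obs"]["grip_width"])
E
```

```text
[0.38076764345207914, -0.2917718298810907, 0.49153398190837577] [3.137784171785402, 0.0028130718796510745, 1.4730716024669634] [0.8347636123883685, -0.09682722061163726, 0.03520884066486479] 0.06394877231289724
```

View pics/w4.png

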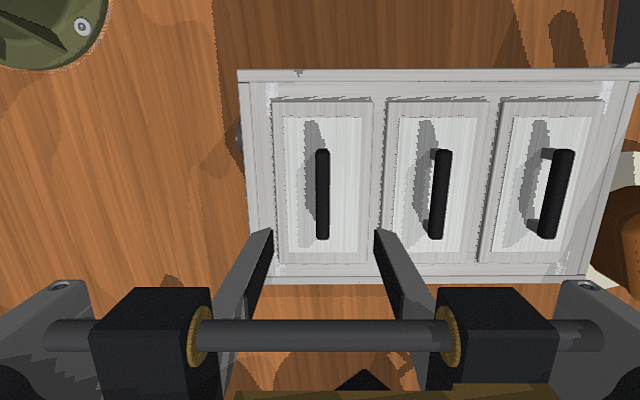

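All three covers lie in line. I'll check the spacing between the bars and the cover corners, (273,101), (373,99), (366,263) and (280,263), numerically.

```bash
python3 - <<'E'
from h import *
d=load("w4");im=cv2.imread("pics/w4.png").max(2)
m=(im<55).astype(np.uint8);m[262:]=0;m[:140]=0;m[:,:300]=0
k,l,st,ce=cv2.connectedComponentsWithStats(m)
g=lambda u,v,z:px(d,u,v,z)[:2]
a=np.radians(84.45);Y=np.array([np.cos(a),np.sin(a)]);X=np.array([Y[1],-Y[0]]);o=np.array([.381,-.2925])
def rel(p):return np.round([(p-o)@X*1e3,(p-o)@Y*1e3],1)
for i in range(1,k):
    if st[i,4]>200:
        ys,xs=np.nonzero(l==i)
        print(st[i],[rel(g(xs[ys==r].mean(),r,.197)) for r in (st[i,1],st[i,1]+st[i,3]-1)],[rel(g(xs[ys==r].mean(),r,.197)) for r in (200,210)])
for q in [(273,101),(373,99),(366,263),(280,263),(388,100),(488,99),(503,100),(604,98)]:print(q,rel(g(*q,.165)))
E
```

```text
[ 315  149   15   91 1183] [array([-1.3, 46.4]), array([ -1.5, -42.3])] [array([-1.4, -1.9]), array([ -1.5, -11.9])]
[ 423  149   29   90 1418] [array([107.5,  46.1]), array([110.9, -41.5])] [array([109.1,  -2.2]), array([108.8, -12.3])]
[ 527  149   48   90 1824] [array([216.1,  45.9]), array([222.2, -41.9])] [array([218.5,  -2.5]), array([217.8, -12.6])]
[ 590  186   50   76 1684] [array([290.2,  11.1]), array([284. , -67.5])] [array([284.8,  -2.7]), array([282.1, -12.7])]
[615 210  25  52 283] [array([302.6, -12.8]), array([302.8, -67.6])] [array([nan, nan]), array([302.6, -12.8])]
[373 230  18  32 309] [array([ 50.3, -32.8]), array([ 60.5, -66.7])] [array([nan, nan]), array([nan, nan])]
(273, 101) [-48.4  88. ]
(373, 99) [47.8 89.7]
(366, 263) [ 48. -87.]
(280, 263) [-49.1 -86.7]
(388, 100) [62.3 88.8]
(488, 99) [158.6  89.5]
(503, 100) [173.2  88.6]
(604, 98) [270.3  90.2]<stdin>:11: RuntimeWarning: Mean of empty slice.
  ret = ret.dtype.type(ret / rcount)
```

The cover sits within about 2 mm of the well centre, in line with its neighbours. Next is the dish, so I'm checking the radio's clearance beside the near handle.

```bash
python3 - <<'E'
from h import *
s=load("scene0")
for n,u,v,z in[("radio tip corner",385,212,.03),("r2",397,208,.03),("r3",423,236,.03),("r4 bottom left",411,243,.03),("aerial end",440,261,.02),("purple",342,292,.02),("small brown",437,316,.015)]:
    print(n,px(s,u,v,z)[:2].round(3))
E
```

```text
radio tip corner [0.359 0.146]
r2 [0.32  0.152]
r3 [0.311 0.263]
r4 bottom left [0.354 0.264]
aerial end [0.313 0.345]
purple [0.595 0.286]
small brown [0.415 0.457]
```

Call:
servo_tool(
  motion=[
    [0.2,0.3,2,0,-1],
    [0.35,0.8,6,0,-2],
    [0.35,1.5,11,0,-3],
    [0.35,2,16,0,-4],
    [0.35,2.5,21,0,-4.7],
    [0.35,3,26,0,-4.7],
    [0.35,3.5,31,-2,-4.7],
    [0.35,4,36,-4,-4.7],
    [0.35,4.5,41,-7,-4.7],
    [0.35,5,45,-10,-4.7],
    [0.35,5.5,49,-13,-4.7],
    [0.35,5.8,51,-15,-4.7],
    [0.35,5.8,52.3,-17,-4.7],
    [0.35,5.8,52.3,-18.5,-4.7],
    [0.35,5.8,52.3,-19,-4.7],
    [0.35,5.8,52.3,-19,-4.7],
    [0.35,5.8,52.3,-19,-4.7],
  ],
)

```text
time_s: 12.75
ee_pos: [0.4392, 0.2307, 0.2994]
eef_rot: [3.141, -0.001, 1.39]
force: [-0.2, -0.3, -0.5]
grip_width: 0.0608
grip_force: 0.0
```

```bash
python3 - <<'E'
from h import *
d=snap("wrist","w5");print(d["obs"]["ee_pos"],d["obs"]["eef_rot"],d["obs"]["grip_width"])
E
```

```text
[0.4391801115949751, 0.23068655878659744, 0.2993506203920797] [3.1406013075407495, -0.0006071461331100814, 1.3904989196471844] 0.06076158746305149
```

View pics/w5.png

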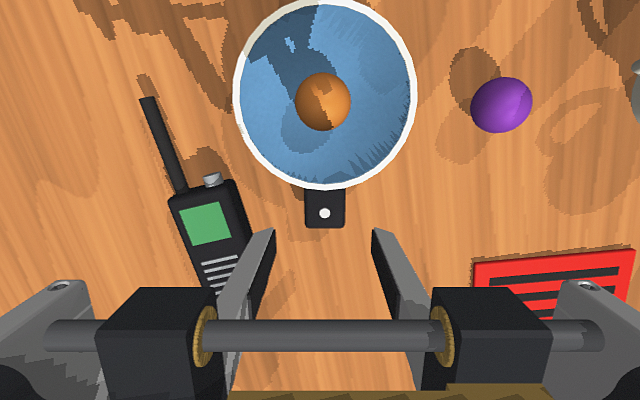

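The near handle dot is at (324,213), the rim is centred at about (325,94) and the ball is at (322,101). All lie on the tool's centre line.

```bash
python3 - <<'E'
from h import *
d=load("w5")
p=px(d,324.5,213,.032)[:2];b=px(d,322.5,101,.031)[:2];L=px(d,233,94,.033)[:2];R=px(d,417,94,.033)[:2];t=px(d,325,190,.033)[:2]
print(p,b,(L+R)/2,np.linalg.norm(R-L),np.degrees(np.arctan2(*(b-p)[::-1])),np.linalg.norm(b-p))
E
```

```text
[0.43851001 0.22584083] [0.45354223 0.3171836 ] [0.4563711  0.32187719] 0.14166061445803232 80.65463606221135 0.09257142846058251
```

Call:
servo_tool(
  motion=[
    [0.35,0,0,-2,0],
    [0.35,0,0,-4.5,0],
    [0.35,0,0,-7,0],
    [0.35,0,0,-8.5,0],
    [0.35,0,0,-9.3,0],
    [0.35,0,0,-9.5,0],
    [0.35,0,0,-9.5,0],
    [0.5,0,0,-9.5,0],
    [0.55,0,0,-9.5,0],
    [0.57,0,0,-9.5,0],
    [0.58,0,0,-9.5,0],
    [0.59,0,0,-9.5,0],
    [0.6,0,0,-9.5,0],
    [0.61,0,0,-9.5,0],
    [0.62,0,0,-9.5,0],
    [0.63,0,0,-9.5,0],
    [0.65,0,0,-9.5,0],
    [0.7,0,0,-9.5,0],
    [1,0,0,-9.5,0],
    [1,0,0,-9.5,0],
  ],
  squeeze=60,
)

```text
time_s: 15.3
ee_pos: [0.439, 0.231, 0.2037]
eef_rot: [3.141, -0.0, 1.391]
force: [1.8, -0.9, 0.9]
grip_width: 0.0356
grip_force: 60.0
```

Gripped at 60 N on the 36 mm handle. Lifting gently.

Call:
servo_tool(
  motion=[
    [1,0,0,0.1,0],
    [1,0,0,0.3,0],
    [1,0,0,0.6,0],
    [1,0,0,1.0,0],
    [1,0,0,1.5,0],
    [1,0,0,2.1,0],
    [1,0,0,2.8,0],
    [1,0,0,3.5,0],
    [1,0,0,4.2,0],
    [1,0,0,4.8,0],
    [1,0,0,5.3,0],
    [1,0,0,5.7,0],
    [1,0,0,5.9,0],
    [1,0,0,6,0],
    [1,0,0,6,0],
  ],
)

```text
time_s: 17.18
ee_pos: [0.439, 0.231, 0.2636]
eef_rot: [-3.141, 0.0, 1.391]
force: [-0.6, 0.5, -2.7]
grip_width: 0.0357
grip_force: 59.9
```

```bash
python3 - <<'E'
from h import *
d=snap("wrist","w6");snap("side","s6");o=d["obs"];print(o["ee_pos"],o["eef_rot"],o["force"],o["grip_width"])
a=cv2.imread("pics/w6.png");b=cv2.imread("pics/s6.png")[200:380,200:440]
cv2.imwrite("pics/c6.png",np.hstack([cv2.resize(a[:260,190:460],(395,380)),cv2.resize(b,(400,380))]))
E
```

```text
[0.43898466880349113, 0.23097978998063232, 0.26355345509407235] [-3.141430750611603, 9.792079702308776e-05, 1.3909854118241043] [-0.6372623170765009, 0.5025567379879585, -2.7353282453879766] 0.035657242419142254
```

View pics/c6.png

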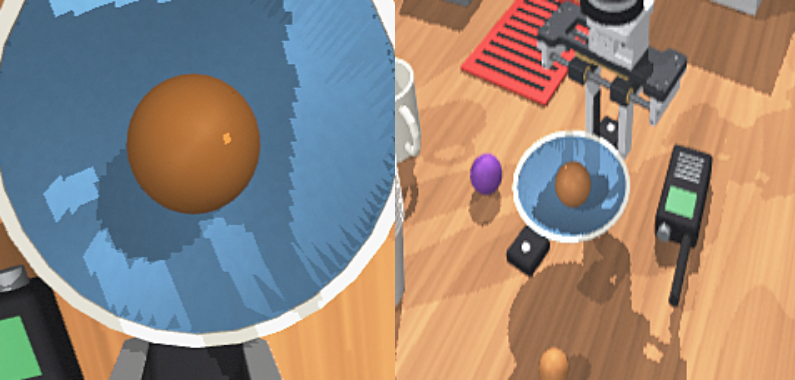

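The dish is lifted with the ball in its middle. I'm checking tilt from the far handle dot, side pixel (279,316).

```bash
python3 - <<'E'
from h import *
e=load("s6")
for z in(.075,.085,.092,.1):print(z,proj(e,(.471,.406,z)),"ball",proj(e,(.4535,.316,z)))
E
```

```text
0.075 (np.float64(279.11196903625074), np.float64(322.3630277776432)) ball (np.float64(306.0667032519279), np.float64(292.12936332838865))
0.085 (np.float64(278.8933060037692), np.float64(318.8552195922139)) ball (np.float64(306.0435085474227), np.float64(288.6894893360161))
0.092 (np.float64(278.73836403123596), np.float64(316.36962926013575)) ball (np.float64(306.02708837424626), np.float64(286.25430734665565))
0.1 (np.float64(278.5593594983728), np.float64(313.4980255945306)) ball (np.float64(306.0081339320494), np.float64(283.4432824104117))
```

It is level: the far handle is at z ≈ 0.092, as expected. Now I'll work out a smooth path of dish centre and turn, raising first and then a combined sweep.

```bash
python3 - <<'E'
from h import *
s0=load("scene0");print("mug",px(s0,283,315,.05)[:2],"sauce",px(s0,322,345,.08)[:2],"shaker",px(s0,209,177,.05)[:2])
c0=np.array([.4546,.3157]);c1=np.array([.6485,.019]);N=40
def g(s):
    a=np.radians(79.7-84.2*s);return c0+(c1-c0)*s-.086*np.array([np.cos(a),np.sin(a)])
S=[10*t**3-15*t**4+6*t**5 for t in np.arange(1,N+1)/N]
r=lambda s,b:[1]+(np.round((g(s)-g(b))*2000)/20).tolist()+[0]+[float(np.round(-84.2*(s-b),1))]
print([r(s,0) for s in S[:20]]);print([r(s,S[19]) for s in S[20:]])
E
```

```text
mug [0.75805198 0.27065564] sauce [0.71359797 0.38233996] shaker [ 0.76531074 -0.21003128]
[[1, 0.0, -0.0, 0, -0.0], [1, 0.0, -0.05, 0, -0.1], [1, 0.05, -0.1, 0, -0.3], [1, 0.05, -0.25, 0, -0.7], [1, 0.1, -0.45, 0, -1.4], [1, 0.2, -0.7, 0, -2.2], [1, 0.3, -1.1, 0, -3.4], [1, 0.4, -1.55, 0, -4.9], [1, 0.55, -2.1, 0, -6.6], [1, 0.75, -2.75, 0, -8.7], [1, 0.95, -3.45, 0, -11.1], [1, 1.2, -4.25, 0, -13.7], [1, 1.45, -5.05, 0, -16.6], [1, 1.8, -5.95, 0, -19.8], [1, 2.15, -6.9, 0, -23.2], [1, 2.5, -7.8, 0, -26.7], [1, 2.95, -8.8, 0, -30.4], [1, 3.4, -9.75, 0, -34.3], [1, 3.9, -10.7, 0, -38.2], [1, 4.4, -11.6, 0, -42.1]]
[[1, 0.55, -0.9, 0, -3.9], [1, 1.15, -1.8, 0, -7.8], [1, 1.75, -2.6, 0, -11.7], [1, 2.4, -3.4, 0, -15.4], [1, 3.05, -4.2, 0, -18.9], [1, 3.65, -4.9, 0, -22.3], [1, 4.25, -5.55, 0, -25.5], [1, 4.85, -6.15, 0, -28.4], [1, 5.4, -6.65, 0, -31.0], [1, 5.9, -7.15, 0, -33.4], [1, 6.4, -7.55, 0, -35.5], [1, 6.8, -7.95, 0, -37.2], [1, 7.1, -8.2, 0, -38.7], [1, 7.4, -8.45, 0, -39.9], [1, 7.6, -8.65, 0, -40.7], [1, 7.75, -8.75, 0, -41.4], [1, 7.85, -8.85, 0, -41.8], [1, 7.9, -8.9, 0, -42.0], [1, 7.95, -8.9, 0, -42.1], [1, 7.95, -8.9, 0, -42.1]]
```

Call:
servo_tool(
  motion=[
    [1,0,0,0.1,0],
    [1,0,0,0.3,0],
    [1,0,0,0.7,0],
    [1,0,0,1.2,0],
    [1,0,0,1.8,0],
    [1,0,0,2.5,0],
    [1,0,0,3.2,0],
    [1,0,0,3.9,0],
    [1,0,0,4.6,0],
    [1,0,0,5.2,0],
    [1,0,0,5.7,0],
    [1,0,0,6.1,0],
    [1,0,0,6.4,0],
    [1,0,0,6.5,0],
    [1,0,0,6.5,0],
  ],
)

```text
time_s: 19.15
ee_pos: [0.439, 0.231, 0.3286]
eef_rot: [-3.141, 0.0, 1.391]
force: [-0.5, 0.5, -2.7]
grip_width: 0.0352
grip_force: 59.9
```

Call:
servo_tool(
  motion=[
    [1,0,0,0,0],
    [1,0,-0.05,0,-0.1],
    [1,0.05,-0.1,0,-0.3],
    [1,0.05,-0.25,0,-0.7],
    [1,0.1,-0.45,0,-1.4],
    [1,0.2,-0.7,0,-2.2],
    [1,0.3,-1.1,0,-3.4],
    [1,0.4,-1.55,0,-4.9],
    [1,0.55,-2.1,0,-6.6],
    [1,0.75,-2.75,0,-8.7],
    [1,0.95,-3.45,0,-11.1],
    [1,1.2,-4.25,0,-13.7],
    [1,1.45,-5.05,0,-16.6],
    [1,1.8,-5.95,0,-19.8],
    [1,2.15,-6.9,0,-23.2],
    [1,2.5,-7.8,0,-26.7],
    [1,2.95,-8.8,0,-30.4],
    [1,3.4,-9.75,0,-34.3],
    [1,3.9,-10.7,0,-38.2],
    [1,4.4,-11.6,0,-42.1],
  ],
)

```text
time_s: 21.65
ee_pos: [0.4833, 0.1143, 0.3286]
eef_rot: [-3.142, -0.0, 0.652]
force: [0.1, -0.6, -3.1]
grip_width: 0.0353
grip_force: 59.9
```

Call:
servo_tool(
  motion=[
    [1,0.55,-0.9,0,-3.9],
    [1,1.15,-1.8,0,-7.8],
    [1,1.75,-2.6,0,-11.7],
    [1,2.4,-3.4,0,-15.4],
    [1,3.05,-4.2,0,-18.9],
    [1,3.65,-4.9,0,-22.3],
    [1,4.25,-5.55,0,-25.5],
    [1,4.85,-6.15,0,-28.4],
    [1,5.4,-6.65,0,-31],
    [1,5.9,-7.15,0,-33.4],
    [1,6.4,-7.55,0,-35.5],
    [1,6.8,-7.95,0,-37.2],
    [1,7.1,-8.2,0,-38.7],
    [1,7.4,-8.45,0,-39.9],
    [1,7.6,-8.65,0,-40.7],
    [1,7.75,-8.75,0,-41.4],
    [1,7.85,-8.85,0,-41.8],
    [1,7.9,-8.9,0,-42],
    [1,7.95,-8.9,0,-42.1],
    [1,7.95,-8.9,0,-42.1],
  ],
)

```text
time_s: 24.15
ee_pos: [0.5625, 0.026, 0.3287]
eef_rot: [-3.142, -0.0, -0.078]
force: [0.7, -0.4, -3.6]
grip_width: 0.0356
grip_force: 59.9
```

Call:
servo_tool(
  motion=[
    [1,0,0,0,0],
    [1,0,0,0,0],
    [1,0,0,0,0],
    [1,0,0,0,0],
    [1,0,0,0,0],
    [1,0,0,0,0],
    [1,0,0,0,0],
    [1,0,0,0,0],
    [1,0,0,0,0],
    [1,0,0,0,0],
    [1,0,0,0,0],
    [1,0,0,0,0],
    [1,0,0,0,0],
    [1,0,0,0,0],
    [1,0,0,0,0],
    [1,0,0,0,0],
  ],
)

```text
time_s: 26.15
ee_pos: [0.5625, 0.026, 0.3286]
eef_rot: [-3.142, 0.0, -0.079]
force: [-0.6, -0.1, -2.2]
grip_width: 0.0356
grip_force: 59.9
```

```bash
python3 - <<'E'
from h import *
d=snap("scene","sc7");snap("side","s7");o=d["obs"];print(o["ee_pos"],o["eef_rot"],o["force"],o["grip_width"],o["grip_force"])
for n,p in(("far dot",(.6485+.0917,.019-.0072,.157)),("ball",(.6485,.019,.156))):print(n,proj(d,p),proj(load("s7"),p))
a=cv2.imread("pics/sc7.png")[60:300,130:410];b=cv2.imread("pics/s7.png")[80:300,180:440]
cv2.imwrite("pics/c7.png",np.hstack([cv2.resize(a,(400,343)),cv2.resize(b,(400,343))]))
E
```

```text
[0.5624883401123304, 0.026002643037060715, 0.32864631597897687] [-3.1415719984382626, 8.78137623838704e-06, -0.07853067602593566] [-0.6256887885784007, -0.13043079690552578, -2.1849929659631027] 0.035595300042711504 59.94040846824646
far dot (np.float64(240.25727075495635), np.float64(210.2821704400883)) (np.float64(252.51508660087237), np.float64(163.9544581390186))
ball (np.float64(274.0500436831891), np.float64(197.7245233762343)) (np.float64(281.74914645311895), np.float64(172.04537682291507))
```

View pics/c7.png

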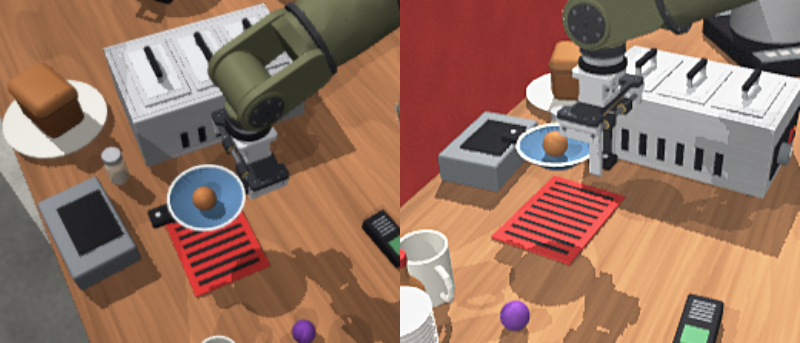

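The far handle dot is at scene (240,210) and the ball at (273,198). Both match their predicted level positions to within about 1 px, so I'm handing in.

```bash
python3 -c "
from station import ctrl
print(ctrl.hand_in())"
```

```text
the job is handed in; nothing more can be done
None
```

I laid the cover on the open well within about 2 mm of centre and handed in still holding the dish level, about 12 cm above the middle of the mat, with the ball centred and the free handle towards the customer; `hand_in()` gave no verdict.

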